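# Hold a heat sink against the sprung stop of a salvage fixture

### The job

Hang the heat sink that has an eye over the fixture's upright post so that it lies flat on the plate, then swing it round the post until its long side meets the spring-loaded stop and press it there with a steady 10 N or so (6 to 14 N on the stop, never as much as 25 N) for the technician who will drive the screws. Finish while still holding it pressed with the gripper's fingers: do not let go or back off. Leave the square heat sink, the hard drive and the screwdriver where they lie.

Things in the scene. Friction and masses are not known exactly. Their poses are not given: they have to be found in the camera images.
- heatsink: Bare aluminium heat sink, loose, about 0.22 kg. Base plate 130 (its x) by 44 (its y) by 6 mm; origin at the centre of its underside, z up. Fins along x fill the 44 mm width from x = -15 to +65 mm, 6 to 36 mm above the underside; the outer fins are flat solid sides to grip or push. The eye is in the bare end, x = -65 to -15 mm.
- eye (a point): Centre of the eye of the heat sink, at the underside: a through hole 17 mm across, 48 mm from the heat sink's origin along its -x. Axes as the heat sink's.
- fixture: Fixed aluminium plate 240 mm (its x) by 200 mm (its y), 12 mm thick, lying on the bench; origin at the centre of its underside, z up. It carries the post and the stop. Its x is the direction in which the stop gives way.
- post (a point): Foot of the fixed steel post, on the plate's top face at x = 30, y = -60 mm of the fixture. Upright, 12 mm thick, 34 mm tall, the top 8 mm tapering to 6 mm. Axes as the fixture's.
- nose (a point): Tip of the spring-loaded stop: a dark level round-nosed pin 16 mm thick, pointing along fixture -x, 20 mm above the plate's top. At rest the tip is at fixture x = 39.5, y = 35 mm; it moves with the pin, which slides in a fixed dark block 44 mm wide, 40 mm tall, front face at fixture x = 69.5 mm. With the eye on the post the nose meets the heat sink's -y side, 95 mm from the post.
- stop (a joint): How far the stop's pin is pushed in along fixture +x, m: 0 at rest, at most 0.022. Spring of 800 N/m, no preload: 0.0125 is 10 N, and the hung heat sink's x then points along fixture +y. With its x pointing between fixture +y and -x (0.2 rad or more from +y) it is clear of the stop.
- spare: Square heat sink without an eye, 62 by 62 mm, 35 mm tall, loose; origin at the centre of its underside. Leave alone.
- drive: Hard drive, 147 (its x) by 101 by 26 mm, 0.6 kg, loose; origin at the centre of its underside. Leave alone.
- screwdriver: Screwdriver with a black handle, 190 mm long, lying along its x, loose. Leave alone.
Mind the look-alikes: they are no part of the job. What is shaped like the heatsink but orange is not meant.

How it is judged:
On the way, in this order (a step that is already met when the one before it is completed fails the run):
1. the eye is over the post and the heat sink lies flat on the plate (horizontal distance between eye and post below 0.006 m and z of eye in the frame of post below 0.004 m and angle between heatsink's own z axis and vertical below 0.08 rad), for 0.1 s.
2. the heat sink presses the stop with 6 to 14 N for a second (contact force between heatsink and stop between 6 and 14 N), for 1 s.
At the end, for the whole second after the job is handed in: The gripper's fingers hold the heat sink pressed on the stop with 6 to 14 N, at rest, its eye round the post (centres within 6 mm), lying flat on the plate (eye within 4 mm of the plate's face, tilt under 0.08 rad) (all of step 1 and all of step 2 and contact force between the fingers and heatsink above 2 N and linear speed of heatsink below 0.02 m/s); the arm keeps its last pose, push and grip.
It fails at once if the stop is pressed with 25 N or more (contact force between any of heatsink, the arm, the fingers and stop above 25 N).
It fails at once if the square heat sink, the hard drive or the screwdriver is moved by more than 20 mm (distance of any of spare, drive, screwdriver from where it was at the start of the episode above 0.02 m).
It also fails if it takes over 64 s, if anything falls off the work surface, if the arm or the gripper's body presses on something with over 40 N, if the wrist force passes 120 N, or if a joint passes its speed limit or range.

### The arm

A 7-joint arm with a two-finger parallel gripper is mounted at the origin on the work surface. World frame = base frame: x ahead of the robot, y to its left, z up, the work surface at z = 0. Lengths are in m, angles in rad, forces in N, time in s.
With the tool pointing down it reaches from about 0.4 to 0.85 m from the base axis. Payload 10.4 kg.
Tool frame: the origin (TCP) lies on the centre line of the jaws, within the pads' length; the fingertips stand 11 mm ahead of it and the grasp point (between the pads) lies 8 mm behind it (tip_reach is the distance from the TCP to the fingertips, in m); z points along the fingers, y is the line along which they close (so a half turn about z gives the same grasp; the last joint's range is limited). The gripper opens to 85 mm and grips with 20 to 120 N. Pads are 22 mm wide; open, the fingers measure 114 mm over their backs; the gripper's body (76 mm by 85 mm) begins 54 mm behind the grasp point. The pads swing forward as they close: fully open they stand 13 mm farther back than shut.
Start: joints at [1.234, 0.332, -0.065, 1.46, 0.022, 1.35, -0.088], TCP at [0.193, -0.594, 0.242] pointing down, gripper open.
Joint ranges: [-2.6, 2.6], [-0.5, 2.12], [-1.47, 1.34], [0.16, 2.42], [-1.27, 4.41], [0.06, 2.06], [-2.6, 2.6]. Speed limits (rad/s): [2.22, 2.22, 2.79, 2.79, 3.14, 3.14, 3.14].

### API

Orientations are given as a unit quaternion [x, y, z, w].
In Python, from workcell import get_obs, camera, hand_in, tip_reach gives the robot as it stands. The module is installed in compiled form; this text tells all that it offers.
- The arm moves only by the tool move_arm, never from a script. Its argument "plan" is a list of rows, each an object with "delta_pos": the shift along the tool's x, y, z in normalised numbers (1 is 0.75 m), a list of three; "turn": the turn, a rotation vector about the tool's x, y, z in shares of 2 rad (1.0 is 2 rad), a list of three; "fingers": the closure, from 0 (fully open) to 1 (shut). A call has 1 to 12 rows; each row is the pose to reach, as a shift and turn from the pose commanded when the call began, along the tool's axes at that moment; what a row does not reach only later rows make up. A row lasts 1/8 s, in which the tool goes at most 62.5 mm and 10.7 degrees, less where a joint would pass 70% of its speed; a pose out of reach is approached as far as the arm can. No shift or turn number may pass 1 either way. A call with a gripper value outside its range is refused whole. The fingers move at their own pace and stop on an object; "force" is the grip in N (left out, the last holds). Time passes only in rows, so rows that repeat a pose let the fingers close. It gives the time, the measured TCP pose, the force, the opening and the grip force at its end, in the units of the state.
- get_obs(): the state, without advancing time (a new reading comes with each control period).
- camera(name): name is "side" or "top" or "wrist"; returns a dict with "color" (384x512x3 uint8, red, green, blue), "range_z" (384x512 float32, m along the optical axis (not along the pixel's ray), 0 where there is no reading), "fx", "fy", "cx", "cy" (pixels), "R" (3x3) and "t" (3): a world point X has camera coordinates R X + t; the wrist camera has in their place "tool_from_camera" (4x4, takes a point from camera to tool coordinates, whose origin is the TCP and whose axes are the flange's). Camera axes: x right, y down, z forward; pixel columns grow to the right and rows downward; lengths in m; the calibration is good to about 2 mm. A picture is of the moment at which its call begins: read the wrist's pose just before it.
- hand_in(): hands the job in; it is judged then, once.
The state is a dict: "clock": time; "joint_pos": joint angles; "joint_velocities": joint speeds; "tau": joint torques, N m; "position": TCP position; "ee_rot": TCP orientation; "ft_force": force on the tool from outside, world axes, zero at the start; "torque": the same for the moment, N m; "grip_width": opening from 0.0 (shut) to 1.0 (fully open); "grasp_force": force on a finger pad.
Only numpy, scipy, OpenCV 4.12 (cv2) and the standard library are available. Lean on these libraries where they do the work, as an engineer would, in place of code of your own. Each camera call takes 0.05 s, during which the arm holds its last target. There are 200 camera calls.

## Working session

There is one attempt and no reset: what is moved stays moved. The work goes in short steps, Python scripts to look and compute and a tool call to move; the robot and the scene stay as the last step left them, time stands still between calls to the robot, and variables do not carry over. Pictures are saved under pics/ and viewed, at most 10 in all, crops included, and the job is handed in when it is done.

Besides the shell and the picture viewer there is one more tool, called after ">>>" as name(argument=value, ...), one argument or row to a line, values as JSON. move_arm: Moves the arm, as the interface text tells. Its arguments: {"type":"object","properties":{"plan":{"type":"array","items":{"type":"object","properties":{"delta_pos":{"type":"array","items":{"type":"number"}},"turn":{"type":"array","items":{"type":"number"}},"fingers":{"type":"number"}}}},"force":{"type":"number"}},"required":["plan"]}

```bash
mkdir -p pics
cat > h.py <<'E'
import numpy as np, cv2
from workcell import get_obs, camera, tip_reach
from scipy.spatial.transform import Rotation as Ro
def snap(name, save=None):
    o=get_obs(); c=camera(name)
    if name=='wrist':
        T=np.eye(4); T[:3,:3]=Ro.from_quat(o['ee_rot']).as_matrix(); T[:3,3]=o['position']
        M=T@c['tool_from_camera']; c['R']=M[:3,:3].T; c['t']=-M[:3,:3].T@M[:3,3]
    if save: cv2.imwrite('pics/'+save, c['color'][:,:,::-1])
    return c
def cloud(c):
    v,u=np.mgrid[0:384,0:512]; z=c['range_z']
    P=np.stack([(u-c['cx'])/c['fx']*z,(v-c['cy'])/c['fy']*z,z],-1)
    W=(P-c['t'])@c['R']; W[z==0]=np.nan
    return W
def ray(c,u,v,h):
    d=c['R'].T@np.array([(u-c['cx'])/c['fx'],(v-c['cy'])/c['fy'],1]); o=-c['R'].T@c['t']
    return o+d*(h-o[2])/d[2]
E
python3 - <<'E'
from h import *
a=snap('top','top.png'); b=snap('side','side.png')
cv2.imwrite('pics/both.png',cv2.resize(np.vstack([a['color'],b['color']])[:,:,::-1],None,fx=.78,fy=.78))
o=get_obs();print(o,tip_reach)
for c in(a,b):print(-c['R'].T@c['t'],c['R'],c['fx'])
E
```

```text
{'clock': 0.1, 'joint_pos': array([ 1.23438858,  0.33280033, -0.0646992 ,  1.46086697,  0.02159816,
        1.34987786, -0.08850611]), 'joint_velocities': array([ 2.28074600e-04, -1.64963507e-03,  2.34836359e-03, -2.90489678e-03,
       -1.79661001e-05, -1.08468807e-03,  9.48484754e-04]), 'tau': array([ 1.76757869e-03, -6.26742911e+01,  4.93238959e-02, -3.92432356e+01,
        1.63601968e-02,  6.89992419e-03, -2.50519417e-05]), 'position': array([ 0.19282625, -0.59417519,  0.24159608]), 'ee_rot': array([ 9.87714676e-01,  1.56266835e-01, -1.25283285e-04, -6.15984997e-04]), 'ft_force': array([ 0.06119627,  0.22347945, -0.27870924]), 'torque': array([-0.00069404,  0.04338591,  0.01939306]), 'grasp_force': 0.0, 'grip_width': 0.9992423019143251} 0.011
[ 0.26398743 -0.01179003  1.42388619] [[ 0.03460029 -0.99938776 -0.00518915]
 [-0.9786038  -0.03282606 -0.20311834]
 [ 0.20282365  0.01210607 -0.97914044]] 458.43043234232016
[-0.02214467  0.6199455   0.77029825] [[-0.72710605 -0.68646496  0.00909151]
 [-0.44923459  0.4657334  -0.76241766]
 [ 0.51913878 -0.55844272 -0.64702137]] 371.22006837406883
```

View pics/top.png

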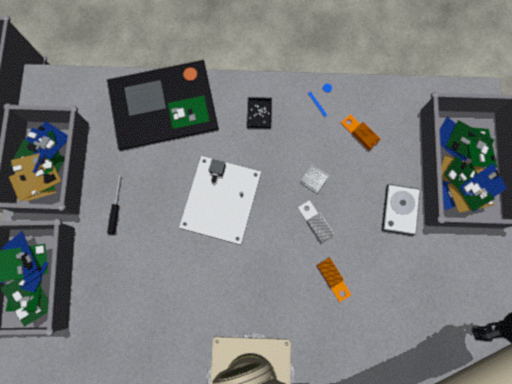

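View pics/side.png

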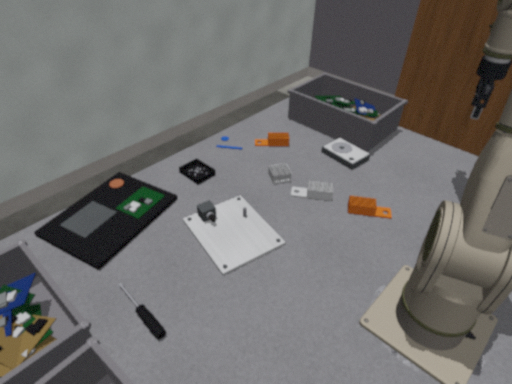

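The top view shows the bare heat sink at about (316,222) with its eye at (307,209). The plate is centred near (220,200), the post is at (241,194), and the stop block is at (217,167) with its pin pointing down the image. The side view agrees: post (245,212), block (207,210), heat sink (313,191).

Run:
```python
from h import *
c=snap('top'); W=cloud(c); im=c['color'].astype(int)
for n,(u,v) in dict(eye=(307,209),plate=(220,215),fin=(320,230),post=(241,194),block=(217,165),bench=(280,250)).items(): print(n,W[v,u],im[v,u],ray(c,u,v,0.012))
hsv=cv2.cvtColor(c['color'],cv2.COLOR_RGB2HSV)
m=((hsv[...,2]>190)&(hsv[...,1]<40)).astype(np.uint8)
n,l,s,ce=cv2.connectedComponentsWithStats(m)
for i in range(1,n):
    if s[i,4]>40: print(s[i],ce[i])
k=l[200,215]; cn=cv2.findContours((l==k).astype(np.uint8),0,2)[0]
r=cv2.minAreaRect(np.vstack(cn)); print(r); B=cv2.boxPoints(r)
for p in B: print(p,ray(c,*p,.012))
# heat sink raised points
x=W[190:250,290:345].reshape(-1,3); x=x[(x[:,2]>.02)]; print(len(x), np.nanmean(x,0))
cv2.imwrite('pics/crop.png',cv2.resize(c['color'][145:255,170:350,::-1],None,fx=4.4,fy=4.4,interpolation=cv2.INTER_CUBIC))
```

```text
eye [ 5.07771394e-01 -1.60392465e-01 -3.52985745e-04] [133 136 141] [ 0.50565696 -0.15910358  0.012     ]
plate [0.47842359 0.11170373 0.00652919] [214 216 219] [0.47759589 0.11122706 0.012     ]
fin [ 0.43851079 -0.19703725  0.03400055] [148 150 154] [ 0.44127332 -0.19996954  0.012     ]
post [0.54084208 0.04739245 0.03992325] [80 79 83] [0.54642798 0.04858653 0.012     ]
block [0.62822838 0.12515224 0.04887892] [88 92 93] [0.63799765 0.12882515 0.012     ]
bench [ 0.37672999 -0.07862448 -0.00232472] [141 140 146] [ 0.37559761 -0.0779532   0.012     ]
[174 109  10  10  60] [178.91666667 113.4       ]
[ 180  156   81   88 4274] [220.14599906 201.78685073]
[306 171  21  20 147] [317.25170068 179.86394558]
[465 183  15   9  79] [472.5443038  187.16455696]
[385 186  34  47 829] [401.86489747 211.89626055]
[299 201  18  19 178] [307.7752809  210.07303371]
[ 36 246   7   7  42] [ 39.11904762 249.21428571]
[ 13 292   8   9  46] [ 16.63043478 295.95652174]
[ 16 308  12  11  68] [ 20.76470588 313.19117647]
((219.5888214111328, 199.08023071289062), (63.48512268066406, 75.20792388916016), 15.5241117477417)
[178.93982 226.81662] [0.43633959 0.23657756 0.012     ]
[199.06876 154.35245] [0.6712786  0.18802693 0.012     ]
[260.23782 171.34384] [ 0.62176981 -0.00946419  0.012     ]
[240.10889 243.80801] [0.39033268 0.04497005 0.012     ]
382 [ 0.44892407 -0.19683957  0.03178976]
```

View pics/crop.png

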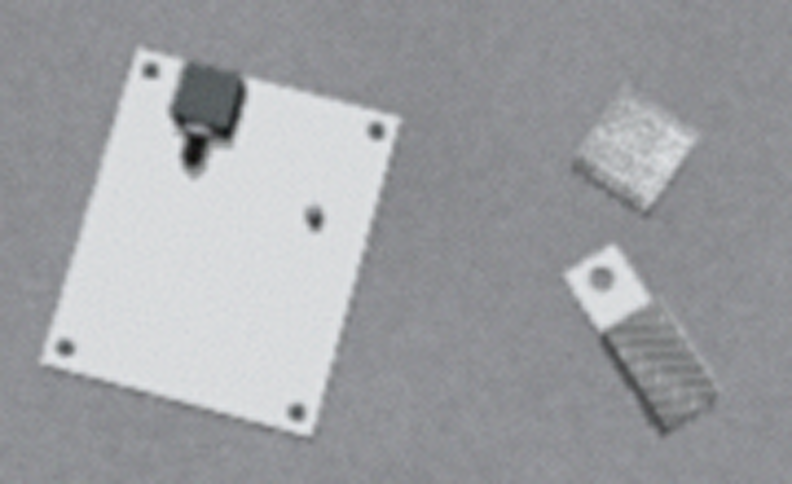

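The crop shows the eye at (601,278), which is about (306.6,208.2) in the full image, with the fins lying down-right of it. The post is at (315,217) and the pin tip at (190,165). Next I'll move the wrist camera over the heat sink.

Careful with the scale: shifts go in shares of 0.75 m and turns go in shares of 2 rad. That gives: 0.391 m / 0.75 = 0.5213, -0.308 m / 0.75 = -0.4107, -0.9 rad / 2 = -0.45.

>>> move_arm(
  plan=[
    {"delta_pos": [0.5213, -0.4107, 0], "turn": [0, 0, -0.45]},
    {"delta_pos": [0.5213, -0.4107, 0], "turn": [0, 0, -0.45]},
    {"delta_pos": [0.5213, -0.4107, 0], "turn": [0, 0, -0.45]},
    {"delta_pos": [0.5213, -0.4107, 0], "turn": [0, 0, -0.45]},
    {"delta_pos": [0.5213, -0.4107, 0], "turn": [0, 0, -0.45]},
    {"delta_pos": [0.5213, -0.4107, 0], "turn": [0, 0, -0.45]},
    {"delta_pos": [0.5213, -0.4107, 0], "turn": [0, 0, -0.45]},
    {"delta_pos": [0.5213, -0.4107, 0], "turn": [0, 0, -0.45]},
    {"delta_pos": [0.5213, -0.4107, 0], "turn": [0, 0, -0.45]},
    {"delta_pos": [0.5213, -0.4107, 0], "turn": [0, 0, -0.45]},
  ],
)

```text
validation failed for argument at $.pl...
```

Run:
```python
from h import *
o=get_obs();print(o['clock'],o['joint_pos'],o['position'],o['ee_rot'])
c=snap('wrist','w1.png');print(c['tool_from_camera'],c['fx'])
```

```text
0.15 [ 1.23442504  0.33273281 -0.06470784  1.46070528  0.02158353  1.34992084
 -0.08853161] [ 0.19283461 -0.59423275  0.24171549] [ 9.87719448e-01  1.56237012e-01 -9.68988510e-05 -5.27100588e-04]
[[ 9.93561687e-04 -9.58430484e-01 -2.85324411e-01  7.27910581e-02]
 [ 9.99999506e-01  9.44789573e-04  3.08582318e-04 -3.95611890e-04]
 [-2.61831722e-05 -2.85324576e-01  9.58430950e-01 -1.32592443e-01]
 [ 0.00000000e+00  0.00000000e+00  0.00000000e+00  1.00000000e+00]] 287.00605426021764
```

View pics/w1.png

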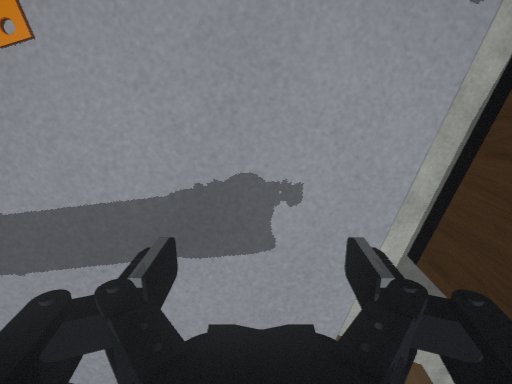

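The first move was refused, so rows apparently need every field. The wrist picture shows only bench and the fingers at the bottom.

Converted, 0.391 m / 0.75 = 0.5213, -0.308 m / 0.75 = -0.4107, -0.9 rad / 2 = -0.45.

>>> move_arm(
  plan=[
    {"delta_pos": [0.5213, -0.4107, 0], "turn": [0, 0, -0.45], "fingers": 0},
    {"delta_pos": [0.5213, -0.4107, 0], "turn": [0, 0, -0.45], "fingers": 0},
    {"delta_pos": [0.5213, -0.4107, 0], "turn": [0, 0, -0.45], "fingers": 0},
    {"delta_pos": [0.5213, -0.4107, 0], "turn": [0, 0, -0.45], "fingers": 0},
    {"delta_pos": [0.5213, -0.4107, 0], "turn": [0, 0, -0.45], "fingers": 0},
    {"delta_pos": [0.5213, -0.4107, 0], "turn": [0, 0, -0.45], "fingers": 0},
    {"delta_pos": [0.5213, -0.4107, 0], "turn": [0, 0, -0.45], "fingers": 0},
    {"delta_pos": [0.5213, -0.4107, 0], "turn": [0, 0, -0.45], "fingers": 0},
    {"delta_pos": [0.5213, -0.4107, 0], "turn": [0, 0, -0.45], "fingers": 0},
    {"delta_pos": [0.5213, -0.4107, 0], "turn": [0, 0, -0.45], "fingers": 0},
  ],
)

```text
clock: 1.45
position: [0.4694, -0.1813, 0.2421]
ee_rot: [0.821, 0.57, -0.0, -0.0]
ft_force: [-0.1, -0.4, 0.1]
grip_width: 1.0
grasp_force: 0.0
```

Run:
```python
from h import *
o=get_obs();print(o['clock'],o['joint_pos'],o['position'],o['ee_rot'])
c=snap('wrist','w2.png')
```

```text
1.45 [ 0.7838261   0.09940053 -0.53458473  1.75225771  0.0528794   1.30455574
 -0.11962503] [ 0.46944215 -0.18128606  0.24212666] [ 8.21445006e-01  5.70287647e-01 -3.17707415e-04 -3.62040483e-05]
```

View pics/w2.png

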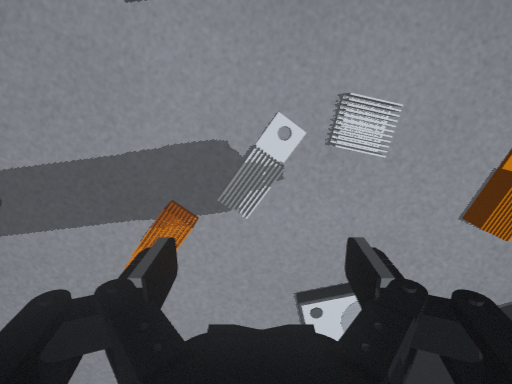

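The heat sink is in view with its eye at (285,132) and its fins running down to (235,205). The spare is at (365,125).

```bash
cat >> h.py <<'E'
def bare(c,box,thr=195):
    "bright bare end of the heat sink in box (u0,v0,u1,v1): its rect and hole centre in pixels"
    u0,v0,u1,v1=box; g=cv2.cvtColor(c['color'],cv2.COLOR_RGB2GRAY)[v0:v1,u0:u1]
    m=(g>thr).astype(np.uint8); cn,h=cv2.findContours(m,cv2.RETR_CCOMP,cv2.CHAIN_APPROX_NONE)
    hs=[cv2.fitEllipse(k) for k,q in zip(cn,h[0]) if q[3]>=0 and cv2.contourArea(k)>25]
    return [np.array(e[0])+(u0,v0) for e in hs],[e[1] for e in hs]
E
python3 - <<'E'
from h import *
c=snap('wrist'); t=snap('top')
W=cloud(c)
g=cv2.cvtColor(c['color'],cv2.COLOR_RGB2GRAY)
print(g[125:141:2,270:300:3])
for thr in (170,185,200): print(thr,bare(c,(245,100,315,170),thr))
for thr in (150,160,170): print(thr,bare(t,(295,197,322,225),thr))
# raised points -> fins
x=W[100:225,210:320].reshape(-1,3); f=x[x[:,2]>.028]; print(len(f),f.mean(0),np.percentile(f[:,2],[50,95]))
r=cv2.minAreaRect((f[:,:2]*1000).astype(np.float32)); print(r,cv2.boxPoints(r))
b=x[(x[:,2]>.002)&(x[:,2]<.012)]; print(b.mean(0))
E
```

```text
[[196 195 196 195 178 156 191 196 195 174]
 [194 196 196 175 130 128 123 196 196 196]
 [194 195 196 140 131 130 132 159 196 197]
 [196 196 197 134 131 130 130 147 196 195]
 [195 196 195 137 134 136 130 112 195 196]
 [197 196 195 136 131 132 130 177 196 195]
 [197 196 196 165 128 131 105 195 196 196]
 [196 195 196 197 165 121 193 195 196 195]]
170 ([array([284.25942993, 132.09793854])], [(15.367624282836914, 16.07342529296875)])
185 ([array([284.29785156, 132.04277039])], [(16.303897857666016, 16.541975021362305)])Traceback (most recent call last):
  File "<stdin>", line 6, in <module>
  File "h.py", line 23, in bare
    hs=[cv2.fitEllipse(k) for k,q in zip(cn,h[0]) if q[3]>=0 and cv2.contourArea(k)>25]
                                            ~^^^
TypeError: 'NoneType' object is not subscriptable
```

Run:
```python
from h import *
c=snap('wrist'); t=snap('top')
W=cloud(c)
e=bare(c,(245,100,315,170),175)[0][0]
et=bare(t,(295,197,322,225),165); print('top hole',et)
def tri(c1,p1,c2,p2):
    P=[np.c_[np.array([[k['fx'],0,k['cx']],[0,k['fy'],k['cy']],[0,0,1]])@k['R'],np.array([[k['fx'],0,k['cx']],[0,k['fy'],k['cy']],[0,0,1]])@k['t']] for k in(c1,c2)]
    X=cv2.triangulatePoints(P[0],P[1],np.array(p1,float),np.array(p2,float)); return (X[:3]/X[3]).ravel()
print('wrist eye z6',ray(c,*e,.006),'tri',tri(c,e,t,et[0][0]) if et[0] else '')
x=W[100:225,210:320].reshape(-1,3); f=x[x[:,2]>.026]; print(len(f),f.mean(0),np.percentile(f[:,2],[5,50,95]))
r=cv2.minAreaRect((f[:,:2]*1000).astype(np.float32)); print(r,cv2.boxPoints(r))
# long-edge yaw of whole outline: bright base
g=cv2.cvtColor(c['color'],cv2.COLOR_RGB2GRAY)
m=np.zeros_like(g); m[100:170,245:315]=(g[100:170,245:315]>175)
k=max(cv2.findContours(m,0,1)[0],key=cv2.contourArea); k=cv2.approxPolyDP(k,3,True)[:,0]
for p in k: print(p,ray(c,*p,.006).round(4))
```

```text
top hole ([array([306.34735012, 207.78477955])], [(5.776695728302002, 6.162264347076416)])
wrist eye z6 [ 0.50997968 -0.15734314  0.006     ] tri [ 0.50987555 -0.15719735  0.00936112]
1574 [ 0.4506316  -0.19803962  0.03476658] [0.02720114 0.03637599 0.03807479]
((448.83856201171875, -197.9932861328125), (80.48152160644531, 44.33147430419922), 33.754302978515625) [[ 403.06525 -201.92316]
 [ 427.69727 -238.78159]
 [ 494.61188 -194.06342]
 [ 469.97986 -157.20499]]
[278 111] [ 0.5113 -0.1304  0.006 ]
[256 144] [ 0.4712 -0.159   0.006 ]
[283 161] [ 0.4963 -0.192   0.006 ]
[305 131] [ 0.5351 -0.1654  0.006 ]
```

Converted, -2 rad / 2 = -1.

>>> move_arm(
  plan=[
    {"delta_pos": [0, 0, 0], "turn": [0, 0, -1], "fingers": 0},
    {"delta_pos": [0, 0, 0], "turn": [0, 0, -1], "fingers": 0},
    {"delta_pos": [0, 0, 0], "turn": [0, 0, -1], "fingers": 0},
    {"delta_pos": [0, 0, 0], "turn": [0, 0, -1], "fingers": 0},
    {"delta_pos": [0, 0, 0], "turn": [0, 0, -1], "fingers": 0},
    {"delta_pos": [0, 0, 0], "turn": [0, 0, -1], "fingers": 0},
    {"delta_pos": [0, 0, 0], "turn": [0, 0, -1], "fingers": 0},
    {"delta_pos": [0, 0, 0], "turn": [0, 0, -1], "fingers": 0},
    {"delta_pos": [0, 0, 0], "turn": [0, 0, -1], "fingers": 0},
    {"delta_pos": [0, 0, 0], "turn": [0, 0, -1], "fingers": 0},
    {"delta_pos": [0, 0, 0], "turn": [0, 0, -1], "fingers": 0},
    {"delta_pos": [0, 0, 0], "turn": [0, 0, -1], "fingers": 0},
  ],
)

```text
clock: 3.2
position: [0.4695, -0.1814, 0.2423]
ee_rot: [-0.035, 0.999, -0.0, -0.0]
ft_force: [-0.0, -0.6, 0.6]
grip_width: 0.996
grasp_force: 0.0
```

```bash
cat >> h.py <<'E'
def yaw(o=None):
    o=o or get_obs(); R=Ro.from_quat(o['ee_rot']).as_matrix(); return np.degrees(np.arctan2(R[1,0],R[0,0]))
def rel(target,deg=None):
    "tool-frame shift and turn about z to reach world TCP target and tool-x yaw"
    o=get_obs(); R=Ro.from_quat(o['ee_rot']).as_matrix()
    d=R.T@(np.array(target)-o['position']); q=None
    if deg is not None: q=Ro.from_matrix(R.T@Ro.from_euler('ZX',[deg,180],degrees=True).as_matrix()).as_rotvec().round(4)
    print('shift',d.round(4),'turn',q)
E
python3 - <<'E'
from h import *
o=get_obs();print(o['clock'],o['joint_pos'],o['position'],yaw(o)); rel([.4618,-.1895,.10],213.75)
E
```

```text
3.2 [ 0.88669885  0.11042184 -0.64518088  1.74748758  0.06885405  1.30632416
  1.86741987] [ 0.4694937  -0.18142702  0.24231128] -175.97804887951781
shift [ 0.0082 -0.0075  0.1423] turn [-1.000e-04 -1.000e-04 -5.189e-01]
```

Converted, 0.142 m / 0.75 = 0.1893, -0.0075 m / 0.75 = -0.01, -0.519 rad / 2 = -0.2595.

>>> move_arm(
  plan=[
    {"delta_pos": [0.0107, -0.01, 0.08], "turn": [0, 0, -0.2595], "fingers": 0},
    {"delta_pos": [0.0107, -0.01, 0.16], "turn": [0, 0, -0.2595], "fingers": 0},
    {"delta_pos": [0.0107, -0.01, 0.1893], "turn": [0, 0, -0.2595], "fingers": 0},
    {"delta_pos": [0.0107, -0.01, 0.1893], "turn": [0, 0, -0.2595], "fingers": 0},
    {"delta_pos": [0.0107, -0.01, 0.1893], "turn": [0, 0, -0.2595], "fingers": 0},
  ],
)

```text
clock: 3.82
position: [0.4631, -0.1893, 0.1016]
ee_rot: [-0.289, 0.957, -0.001, 0.001]
ft_force: [-0.4, 0.9, -0.2]
grip_width: 0.996
grasp_force: 0.0
```

Run:
```python
from h import *
o=get_obs();print(o['clock'],o['joint_pos'],o['position'],yaw(o)); rel([.4618,-.1895,.018],213.75)
c=snap('wrist','w3.png')
```

```text
3.825 [ 0.90067308  0.25883856 -0.66901402  1.91965147  0.1874713   1.02322292
  2.30697564] [ 0.46312061 -0.18932814  0.10162832] -146.40991648338743
shift [0.0013 0.0007 0.0836] turn [-0.0016  0.0009 -0.0028]
```

View pics/w3.png

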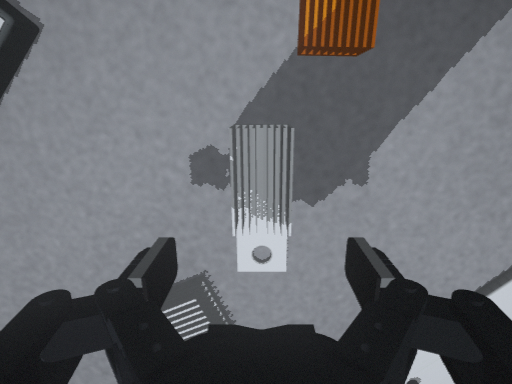

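The heat sink is aligned with the jaws: its centre column is about 262, between the pads at 176 and 346. The eye is at (262,254).

Converted, 0.083 m / 0.75 = 0.1107, 0.05 m / 0.75 = 0.0667, -0.003 rad / 2 = -0.0015.

>>> move_arm(
  plan=[
    {"delta_pos": [0.0017, 0.0009, 0.0667], "turn": [-0.0008, 0.0005, -0.0015], "fingers": 0},
    {"delta_pos": [0.0017, 0.0009, 0.1107], "turn": [-0.0008, 0.0005, -0.0015], "fingers": 0},
    {"delta_pos": [0.0017, 0.0009, 0.1107], "turn": [-0.0008, 0.0005, -0.0015], "fingers": 0},
    {"delta_pos": [0.0017, 0.0009, 0.1107], "turn": [-0.0008, 0.0005, -0.0015], "fingers": 1},
    {"delta_pos": [0.0017, 0.0009, 0.1107], "turn": [-0.0008, 0.0005, -0.0015], "fingers": 1},
    {"delta_pos": [0.0017, 0.0009, 0.1107], "turn": [-0.0008, 0.0005, -0.0015], "fingers": 1},
    {"delta_pos": [0.0017, 0.0009, 0.1107], "turn": [-0.0008, 0.0005, -0.0015], "fingers": 1},
    {"delta_pos": [0.0017, 0.0009, 0.1107], "turn": [-0.0008, 0.0005, -0.0015], "fingers": 1},
    {"delta_pos": [0.0017, 0.0009, 0.1107], "turn": [-0.0008, 0.0005, -0.0015], "fingers": 1},
    {"delta_pos": [0.0017, 0.0009, 0.1107], "turn": [-0.0008, 0.0005, -0.0015], "fingers": 1},
  ],
  force=60,
)

```text
clock: 5.12
position: [0.462, -0.1897, 0.019]
ee_rot: [-0.292, 0.956, -0.0, 0.0]
ft_force: [-1.4, -0.0, 8.9]
grip_width: 0.503
grasp_force: 60.9
```

Converted, -0.14 m / 0.75 = -0.1867, -0.03 m / 0.75 = -0.04, 0.5 rad / 2 = 0.25.

>>> move_arm(
  plan=[
    {"delta_pos": [0, 0, -0.04], "turn": [0, 0, 0], "fingers": 1},
    {"delta_pos": [0, 0, -0.1067], "turn": [0, 0, 0], "fingers": 1},
    {"delta_pos": [0, 0, -0.1867], "turn": [0, 0, 0.05], "fingers": 1},
    {"delta_pos": [0, 0, -0.1867], "turn": [0, 0, 0.15], "fingers": 1},
    {"delta_pos": [0, 0, -0.1867], "turn": [0, 0, 0.25], "fingers": 1},
  ],
)

```text
clock: 5.75
position: [0.4613, -0.1894, 0.1587]
ee_rot: [-0.056, 0.998, -0.0, -0.0]
ft_force: [-0.3, 0.2, -3.1]
grip_width: 0.504
grasp_force: 62.5
```

Run:
```python
from h import *
o=get_obs();print(o['clock'],o['joint_pos'],o['position'],yaw(o),o['ft_force']); rel([.4915,.01,.16],100)
```

```text
5.75 [ 0.8905777   0.17609272 -0.64181248  1.8670515   0.11672549  1.13536272
  1.89025208] [ 0.4613226  -0.18939878  0.15866977] -173.54675212909888 [-0.32967165  0.15304585 -3.13662304]
shift [-0.0524  0.1947 -0.0015] turn [-6.0000e-04  5.0000e-04  1.5089e+00]
```

Converted, 0.195 m / 0.75 = 0.26, 0.18 m / 0.75 = 0.24, 1.509 rad / 2 = 0.7545.

>>> move_arm(
  plan=[
    {"delta_pos": [-0.0107, 0.04, 0], "turn": [0, 0, 0.095], "fingers": 1},
    {"delta_pos": [-0.0213, 0.08, 0], "turn": [0, 0, 0.19], "fingers": 1},
    {"delta_pos": [-0.032, 0.12, 0], "turn": [0, 0, 0.285], "fingers": 1},
    {"delta_pos": [-0.0427, 0.16, 0], "turn": [0, 0, 0.38], "fingers": 1},
    {"delta_pos": [-0.0533, 0.2, 0], "turn": [0, 0, 0.475], "fingers": 1},
    {"delta_pos": [-0.064, 0.24, 0], "turn": [0, 0, 0.565], "fingers": 1},
    {"delta_pos": [-0.0693, 0.26, 0], "turn": [0, 0, 0.66], "fingers": 1},
    {"delta_pos": [-0.0693, 0.26, 0], "turn": [0, 0, 0.7545], "fingers": 1},
    {"delta_pos": [-0.0693, 0.26, 0], "turn": [0, 0, 0.7545], "fingers": 1},
    {"delta_pos": [-0.0693, 0.26, 0], "turn": [0, 0, 0.7545], "fingers": 1},
    {"delta_pos": [-0.0693, 0.26, 0], "turn": [0, 0, 0.7545], "fingers": 1},
  ],
)

```text
clock: 7.12
position: [0.4895, 0.0104, 0.1575]
ee_rot: [0.64, 0.769, -0.0, -0.001]
ft_force: [0.1, -0.4, -2.4]
grip_width: 0.505
grasp_force: 62.2
```

Run:
```python
from h import *
o=get_obs();print(o['clock'],o['joint_pos'],o['position'],yaw(o),o['ft_force'])
c=snap('wrist','w4.png')
```

```text
7.125 [ 0.50934993  0.16050634 -0.66765789  1.88744324  0.10858301  1.13134041
 -0.01564007] [0.48951907 0.0103657  0.15752788] 100.47753178025206 [ 0.14264719 -0.44134442 -2.37521961]
```

View pics/w4.png

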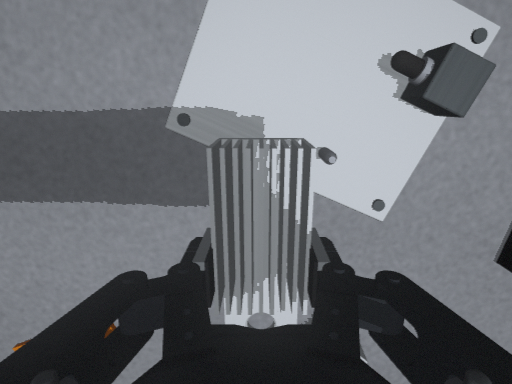

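The held heat sink is in the foreground with its eye at (261,321). The post is at (328,156) with its top at the right end, the pin tip is at (393,62), and the plate corners are near (167,127), (383,220) and (499,27).

Run:
```python
from h import *
c=snap('wrist'); im=c['color'][:,:,::-1]
a=cv2.resize(im[140:175,305:350],None,fx=8,fy=8,interpolation=cv2.INTER_CUBIC)
b=cv2.resize(im[305:340,235:290],None,fx=8,fy=8,interpolation=cv2.INTER_CUBIC)
cv2.imwrite('pics/c4.png',np.hstack([a,b]))
W=cloud(c); W0=W
P=W[140:175,305:350]; s=P[P[...,2]>.03]; print('post pts',len(s),s.mean(0),s[:,2].max())
P=W[40:130,370:500].reshape(-1,3); s=P[P[:,2]>.046]; print('block',cv2.minAreaRect((s[:,:2]*1000).astype(np.float32)),np.median(s[:,2]))
print('plate z',np.nanmedian(W[60:100,240:340,2]))
g=cv2.cvtColor(c['color'],cv2.COLOR_RGB2GRAY)
m=(g>170).astype(np.uint8); print(g[60:100:10,240:340:20], g[10:40:10,100:180:20])
# plate edges: left (167,127)->(210,0), bottom-right (383,220)->(499,27), lower (320,195)->(383,220)
def edge(p,q,n=40):
    p,q=np.array(p,float),np.array(q,float); d=(q-p)/np.linalg.norm(q-p); nn=np.array([-d[1],d[0]]); out=[]
    for k in np.linspace(.05,.95,n):
        x=p+k*(q-p); s=np.arange(-8,8.01,.25)
        v=cv2.remap(cv2.GaussianBlur(g,(3,3),0).astype(np.float32),*[(x[i]+s*nn[i]).astype(np.float32)[None] for i in(0,1)],cv2.INTER_LINEAR)[0]
        gr=abs(np.gradient(v)); out.append(x+s[gr.argmax()]*nn)
    pts=np.array([ray(c,*o,.012)[:2] for o in out])
    vx,vy,x0,y0=cv2.fitLine(pts.astype(np.float32)*1000,cv2.DIST_HUBER,0,.1,.01).ravel(); print('edge ang',np.degrees(np.arctan2(vy,vx)),x0,y0)
edge((167,127),(209,2)); edge((390,208),(492,38)); edge((322,197),(380,219)); edge((420,-0),(492,22))
```

```text
post pts 497 [0.51499352 0.05872517 0.12613856] 0.17698426561397956
block ((623.8295288085938, 126.33123779296875), (44.26560974121094, 40.78190612792969), 76.83197784423828) 0.052873529705844254
plate z 0.012999816088546013
[[195 195 196 194 194]
 [195 196 195 196 195]
 [195 195 196 196 196]
 [196 194 195 196 196]] [[128 120 128 126]
 [129 126 125 125]
 [126 128 131 126]]
edge ang 76.62018 404.6163 105.07512
edge ang 75.4903 644.4391 78.05868
edge ang -13.227007 584.6049 -1.8061717
edge ang -5.7405047 626.184 190.38957
```

View pics/c4.png

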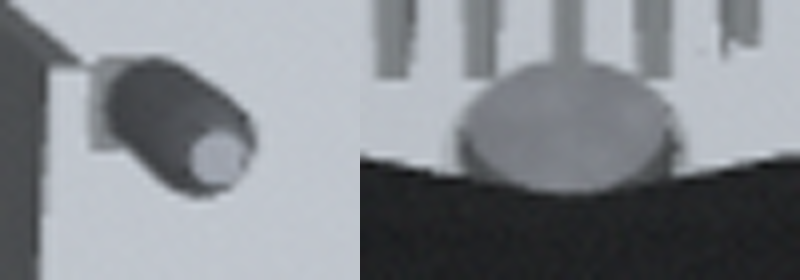

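The crop shows the post top disc at full-image (332.0,159.4) and the eye rim centred at about (261.2,321.2).

Run:
```python
from h import *
c=snap('wrist'); o=get_obs(); R=Ro.from_quat(o['ee_rot']).as_matrix()
p=ray(c,332,159.4,.046); print('post',p)
t=snap('top'); g=cv2.cvtColor(t['color'],cv2.COLOR_RGB2GRAY)[185:203,233:250]
m=(g<150).astype(np.uint8); print(g); M=cv2.moments(m,True); u,v=M['m10']/M['m00']+233,M['m01']/M['m00']+185; print(u,v,ray(t,u,v,.03))
zt=o['position'][2]-.013
e=ray(c,261.2,321.2,zt); print('eye tool',R.T@(e-o['position']), yaw(o), o['position'])
```

```text
post [0.54501022 0.04772538 0.046     ]
[[154 181 181 173 159 159 178 171 172 176 177 169 171 171 168 169 172]
 [144 176 184 178 149 158 169 173 174 175 168 168 168 167 172 167 168]
 [120 167 183 179 150 153 170 170 168 169 166 165 171 168 171 168 167]
 [109 160 185 189 166 162 162 163 164 164 164 166 168 170 169 173 170]
 [112 162 190 190 176 161 154 156 158 160 162 165 168 170 167 169 174]
 [121 163 190 190 179 154 145 153 157 162 162 165 169 167 166 169 171]
 [138 162 191 196 181 148 141 152 155 163 162 168 168 170 167 173 173]
 [143 159 193 199 186 143 137 147 159 161 164 166 163 169 168 168 169]
 [143 149 183 194 191 151 139 151 159 159 158 160 164 170 164 172 167]
 [148 135 179 193 192 158 149 151 154 159 161 164 166 168 168 169 169]
 [148 129 174 193 190 169 148 153 154 157 163 165 163 167 167 167 171]
 [155 122 166 191 191 168 153 150 153 161 161 163 164 169 168 166 167]
 [163 121 159 186 186 162 152 150 152 154 160 163 164 165 170 169 170]
 [174 133 152 179 172 154 145 149 153 158 161 163 164 164 168 172 169]
 [177 136 138 167 161 146 145 148 156 156 155 161 165 163 167 167 173]
 [175 139 118 146 149 141 146 151 155 157 162 163 167 168 169 170 168]
 [174 135 110 127 134 141 141 147 153 156 156 160 163 164 168 166 170]
 [170 138 102 120 133 140 143 148 150 162 158 163 162 167 168 168 169]]
236.28301886792454 196.33962264150944 [0.53494668 0.0621279  0.03      ]
eye tool [-0.05535052  0.00040082  0.01294379] 100.4156463345107 [0.48954136 0.01047663 0.1574429 ]
```

Run:
```python
from h import *
rel([.5348,.1048,.10],100)
```

```text
shift [0.0845 0.0616 0.0574] turn [-0.0015 -0.0011  0.0069]
```

Converted, 0.0845 m / 0.75 = 0.1127, 0.0615 m / 0.75 = 0.082, -0.0015 rad / 2 = -0.0008.

>>> move_arm(
  plan=[
    {"delta_pos": [0.04, 0.0267, 0], "turn": [0, 0, 0.0035], "fingers": 1},
    {"delta_pos": [0.08, 0.06, 0], "turn": [-0.0008, -0.0005, 0.0035], "fingers": 1},
    {"delta_pos": [0.1127, 0.082, 0.0267], "turn": [-0.0008, -0.0005, 0.0035], "fingers": 1},
    {"delta_pos": [0.1127, 0.082, 0.076], "turn": [-0.0008, -0.0005, 0.0035], "fingers": 1},
    {"delta_pos": [0.1127, 0.082, 0.076], "turn": [-0.0008, -0.0005, 0.0035], "fingers": 1},
    {"delta_pos": [0.1127, 0.082, 0.076], "turn": [-0.0008, -0.0005, 0.0035], "fingers": 1},
    {"delta_pos": [0.1127, 0.082, 0.076], "turn": [-0.0008, -0.0005, 0.0035], "fingers": 1},
  ],
)

```text
clock: 8.2
position: [0.5356, 0.1046, 0.102]
ee_rot: [0.643, 0.766, 0.001, 0.001]
ft_force: [-1.0, 0.3, -2.4]
grip_width: 0.5
grasp_force: 62.3
```

Run:
```python
from h import *
o=get_obs();print(o['clock'],o['position'],yaw(o),o['ft_force'])
rel([.5348,.1048,.065],100)
c=snap('wrist','w5.png')
cv2.imwrite('pics/c5.png',cv2.resize(c['color'][300:340,230:295,::-1],None,fx=8,fy=8,interpolation=cv2.INTER_CUBIC))
```

```text
8.2 [0.5356139  0.10463812 0.1020045 ] 99.93281445990858 [-1.01022827  0.29411393 -2.44889827]
shift [ 0.0003 -0.0009  0.037 ] turn [ 0.0023  0.0004 -0.0012]
```

View pics/c5.png

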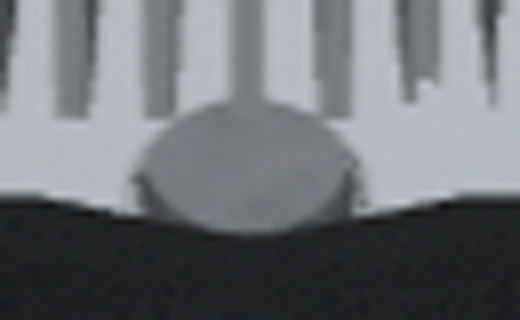

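The eye shows only plate through it because the view is slanted. I'll descend and watch the force.

Converted, 0.047 m / 0.75 = 0.0627, 0.042 m / 0.75 = 0.056, 0.002 rad / 2 = 0.001.

>>> move_arm(
  plan=[
    {"delta_pos": [0, -0.0011, 0.0267], "turn": [0.001, 0, 0], "fingers": 1},
    {"delta_pos": [0, -0.0011, 0.0467], "turn": [0.001, 0, 0], "fingers": 1},
    {"delta_pos": [0, -0.0011, 0.056], "turn": [0.001, 0, 0], "fingers": 1},
    {"delta_pos": [0, -0.0011, 0.0627], "turn": [0.001, 0, 0], "fingers": 1},
    {"delta_pos": [0, -0.0011, 0.0627], "turn": [0.001, 0, 0], "fingers": 1},
  ],
)

```text
clock: 8.88
position: [0.5339, 0.1048, 0.0532]
ee_rot: [0.643, 0.766, -0.001, -0.001]
ft_force: [-0.2, 0.8, -2.3]
grip_width: 0.506
grasp_force: 62.6
```

Run:
```python
from h import *
o=get_obs();print(o['clock'],o['position'],yaw(o),o['ft_force'],o['torque'])
rel([.5348,.1048,.032],100)
```

```text
8.875 [0.5338683  0.10481099 0.05317928] 99.9804852410361 [-0.21595754  0.78854808 -2.25483825] [-0.02615365 -0.03097382 -0.04580152]
shift [-0.0002  0.001   0.0212] turn [-0.0023 -0.0002 -0.0003]
```

Converted, 0.021 m / 0.75 = 0.028, 0.001 m / 0.75 = 0.0013.

>>> move_arm(
  plan=[
    {"delta_pos": [0, 0.0013, 0.0107], "turn": [0, 0, 0], "fingers": 1},
    {"delta_pos": [0, 0.0013, 0.0187], "turn": [0, 0, 0], "fingers": 1},
    {"delta_pos": [0, 0.0013, 0.024], "turn": [0, 0, 0], "fingers": 1},
    {"delta_pos": [0, 0.0013, 0.0267], "turn": [0, 0, 0], "fingers": 1},
    {"delta_pos": [0, 0.0013, 0.028], "turn": [0, 0, 0], "fingers": 1},
    {"delta_pos": [0, 0.0013, 0.028], "turn": [0, 0, 0], "fingers": 1},
    {"delta_pos": [0, 0.0013, 0.028], "turn": [0, 0, 0], "fingers": 1},
  ],
)

```text
clock: 9.75
position: [0.535, 0.1049, 0.0326]
ee_rot: [0.643, 0.766, -0.001, -0.001]
ft_force: [-0.4, 0.1, -2.0]
grip_width: 0.505
grasp_force: 62.6
```

Run:
```python
from h import *
o=get_obs();print(o['clock'],o['position'],yaw(o),o['ft_force'],o['torque'])
R=Ro.from_quat(o['ee_rot']).as_matrix(); print(R[:,2], o['position']+R@[-.0576,.0003,.019])
```

```text
9.75 [0.53503082 0.10490042 0.03259339] 99.96759138871512 [-0.42793714  0.13116881 -2.0009206 ] [-0.0013151  -0.01619966  0.04023496]
[-1.57157347e-03 -3.00803475e-04 -9.99998720e-01] [0.54526648 0.04821605 0.01359433]
```

Converted, 0.002 m / 0.75 = 0.0027, 0.001 m / 0.75 = 0.0013.

>>> move_arm(
  plan=[
    {"delta_pos": [0, 0, 0.0013], "turn": [0, 0, 0], "fingers": 1},
    {"delta_pos": [0, 0, 0.002], "turn": [0, 0, 0], "fingers": 1},
    {"delta_pos": [0, 0, 0.0027], "turn": [0, 0, 0], "fingers": 1},
    {"delta_pos": [0, 0, 0.0027], "turn": [0, 0, 0], "fingers": 1},
  ],
)

```text
clock: 10.25
position: [0.535, 0.1049, 0.0311]
ee_rot: [0.643, 0.766, -0.001, -0.0]
ft_force: [-5.0, -2.0, 8.3]
grip_width: 0.506
grasp_force: 63.8
```

Run:
```python
from h import *
o=get_obs();print(o['clock'],o['position'],yaw(o),o['ft_force'],o['torque'])
```

```text
10.25 [0.53496288 0.10485025 0.03113398] 99.96605140606819 [-4.9674005  -2.01022829  8.26774862] [-0.31950366  0.88233735  0.0122978 ]
```

Converted, 0.0139 m / 0.75 = 0.0185, 0.0092 m / 0.75 = 0.0123, 0.244 rad / 2 = 0.122.

>>> move_arm(
  plan=[
    {"delta_pos": [0, 0, -0.0011], "turn": [0, 0, 0], "fingers": 1},
    {"delta_pos": [-0.0003, 0.0061, -0.0011], "turn": [0, 0, 0.04], "fingers": 1},
    {"delta_pos": [-0.0009, 0.0123, -0.0011], "turn": [0, 0, 0.08], "fingers": 1},
    {"delta_pos": [-0.0021, 0.0185, -0.0011], "turn": [0, 0, 0.122], "fingers": 1},
    {"delta_pos": [-0.0021, 0.0185, -0.0011], "turn": [0, 0, 0.122], "fingers": 1},
    {"delta_pos": [-0.0021, 0.0185, -0.0011], "turn": [0, 0, 0.122], "fingers": 1},
  ],
)

```text
clock: 11.0
position: [0.5488, 0.1057, 0.0312]
ee_rot: [0.731, 0.683, -0.001, -0.001]
ft_force: [0.9, 0.3, -0.9]
grip_width: 0.501
grasp_force: 62.5
```

```bash
cat >> h.py <<'E'
def press(fy=76.6):
    o=get_obs(); R=Ro.from_quat(o['ee_rot']).as_matrix(); e=o['position']+R@[-.0576,.0003,.019]
    a=np.radians(fy-90); X=np.array([np.cos(a),np.sin(a),0]); Y=np.array([-X[1],X[0],0])
    f,t=o['ft_force'],o['torque']
    print(o['clock'],'pos',o['position'].round(4),'yaw',yaw(o).round(2),'eye',e.round(4),'f fix',(f@X).round(1),(f@Y).round(1),f[2].round(1),'t',t.round(2),'grip',o['grasp_force'])
E
python3 -c "
from h import *
press()"
```

```text
11.0 pos [0.5488 0.1057 0.0312] yaw 86.1 eye [0.5452 0.0483 0.0122] f fix 0.8 0.5 -0.9 t [ 0.03 -0.14 -0.06] grip 62.50070929527283
```

Converted, 0.0051 m / 0.75 = 0.0068, -0.0002 m / 0.75 = -0.0003, 0.089 rad / 2 = 0.0445.

>>> move_arm(
  plan=[
    {"delta_pos": [-0.0001, 0.0035, 0], "turn": [0, 0, 0.0225], "fingers": 1},
    {"delta_pos": [-0.0003, 0.0068, 0], "turn": [0, 0, 0.0445], "fingers": 1},
    {"delta_pos": [-0.0003, 0.0068, 0], "turn": [0, 0, 0.0445], "fingers": 1},
    {"delta_pos": [-0.0003, 0.0068, 0], "turn": [0, 0, 0.0445], "fingers": 1},
    {"delta_pos": [-0.0003, 0.0068, 0], "turn": [0, 0, 0.0445], "fingers": 1},
  ],
)

```text
clock: 11.62
position: [0.5533, 0.1058, 0.0311]
ee_rot: [0.76, 0.65, -0.001, -0.001]
ft_force: [-4.8, 2.3, 2.7]
grip_width: 0.502
grasp_force: 63.0
```

```bash
python3 -c "
from h import *
press()"
```

```text
11.625 pos [0.5533 0.1058 0.0311] yaw 81.02 eye [0.5445 0.0489 0.0121] f fix -5.2 1.1 2.7 t [0.55 0.9  0.22] grip 62.99272656440735
```

Converted, 0.0036 m / 0.75 = 0.0048, 0.0018 m / 0.75 = 0.0024, 0.052 rad / 2 = 0.026.

>>> move_arm(
  plan=[
    {"delta_pos": [0, 0.0024, 0], "turn": [0, 0, 0.0135], "fingers": 1},
    {"delta_pos": [-0.0001, 0.0048, 0], "turn": [0, 0, 0.026], "fingers": 1},
    {"delta_pos": [-0.0001, 0.0048, 0], "turn": [0, 0, 0.026], "fingers": 1},
    {"delta_pos": [-0.0001, 0.0048, 0], "turn": [0, 0, 0.026], "fingers": 1},
    {"delta_pos": [-0.0001, 0.0048, 0], "turn": [0, 0, 0.026], "fingers": 1},
  ],
)

```text
clock: 12.25
position: [0.5562, 0.1061, 0.0312]
ee_rot: [0.777, 0.63, -0.001, -0.001]
ft_force: [-7.8, 4.5, 4.0]
grip_width: 0.503
grasp_force: 63.4
```

```bash
python3 -c "
from h import *
press()"
```

```text
12.25 pos [0.5562 0.1061 0.0312] yaw 78.09 eye [0.5446 0.0497 0.0122] f fix -8.7 2.6 4.0 t [1.05 1.47 0.2 ] grip 63.37471425533295
```

Converted, 0.0014 m / 0.75 = 0.0019, -0.001 m / 0.75 = -0.0013, 0.018 rad / 2 = 0.009.

>>> move_arm(
  plan=[
    {"delta_pos": [-0.0007, 0.0019, 0], "turn": [0, 0, 0.009], "fingers": 1},
    {"delta_pos": [-0.0013, 0.0019, 0], "turn": [0, 0, 0.009], "fingers": 1},
    {"delta_pos": [-0.0013, 0.0019, 0], "turn": [0, 0, 0.009], "fingers": 1},
    {"delta_pos": [-0.0013, 0.0019, 0], "turn": [0, 0, 0.009], "fingers": 1},
    {"delta_pos": [-0.0013, 0.0019, 0], "turn": [0, 0, 0.009], "fingers": 1},
    {"delta_pos": [-0.0013, 0.0019, 0], "turn": [0, 0, 0.009], "fingers": 1},
    {"delta_pos": [-0.0013, 0.0019, 0], "turn": [0, 0, 0.009], "fingers": 1},
    {"delta_pos": [-0.0013, 0.0019, 0], "turn": [0, 0, 0.009], "fingers": 1},
    {"delta_pos": [-0.0013, 0.0019, 0], "turn": [0, 0, 0.009], "fingers": 1},
  ],
)

```text
clock: 13.38
position: [0.5572, 0.1057, 0.0312]
ee_rot: [0.782, 0.623, -0.001, -0.002]
ft_force: [-8.2, 7.4, 3.7]
grip_width: 0.502
grasp_force: 63.3
```

```bash
python3 -c "
from h import *
press()
c=snap('wrist','w6.png'); press()"
```

```text
13.375 pos [0.5572 0.1057 0.0312] yaw 77.12 eye [0.5445 0.0495 0.0121] f fix -9.7 5.3 3.7 t [1.55 1.64 0.39] grip 63.291932344436646
13.425 pos [0.5572 0.1057 0.0312] yaw 77.13 eye [0.5445 0.0495 0.0121] f fix -9.6 5.4 4.1 t [1.57 1.62 0.39] grip 63.290544748306274
```

View pics/w6.png

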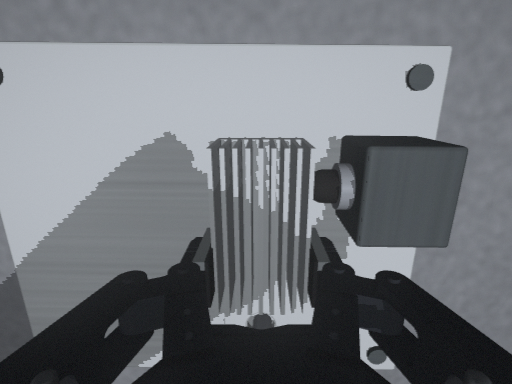

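The heat sink meets the pin tip at (314,186). The block's front-top edge is at column 368, and the long side looks parallel to the plate.

>>> move_arm(
  plan=[
    {"delta_pos": [0.0016, 0, 0], "turn": [0, 0, 0], "fingers": 1},
    {"delta_pos": [0.0016, 0, 0], "turn": [0, 0, 0], "fingers": 1},
    {"delta_pos": [0.0016, 0, 0], "turn": [0, 0, 0], "fingers": 1},
    {"delta_pos": [0.0016, 0, 0], "turn": [0, 0, 0], "fingers": 1},
    {"delta_pos": [0.0016, 0, 0], "turn": [0, 0, 0], "fingers": 1},
    {"delta_pos": [0.0016, 0, 0], "turn": [0, 0, 0], "fingers": 1},
  ],
)

```text
clock: 14.18
position: [0.5572, 0.1057, 0.0312]
ee_rot: [0.782, 0.623, -0.002, -0.002]
ft_force: [-11.1, 3.4, 7.2]
grip_width: 0.504
grasp_force: 63.8
```

```bash
python3 -c "
from h import *
press()
c=snap('wrist'); press()
g=cv2.cvtColor(c['color'],cv2.COLOR_RGB2GRAY); print(g[186,300:375]); print(g[165,305:375])
a=ray(c,314,186,.032);b=ray(c,368,186,.052); X=np.array([np.cos(np.radians(-13.4)),np.sin(np.radians(-13.4)),0]); print(a,b,(b-a)@X)"
```

```text
14.175 pos [0.5572 0.1057 0.0312] yaw 77.08 eye [0.5445 0.0495 0.0122] f fix -11.6 0.7 7.2 t [0.83 2.13 0.48] grip 63.81460189819336
14.225 pos [0.5572 0.1057 0.0312] yaw 77.08 eye [0.5445 0.0495 0.0122] f fix -10.6 1.0 5.9 t [0.83 2.04 0.46] grip 63.815136551856995
[186 121  75  74  73  71  73  72  92 168 185 186 187 138  74  46  49  46
  48  48  50  49  47  51  49  50  50  48  47  45  48  47  48  46  48  46
  47  47  40  46  54 118 151 156 157 156 157 155 156 155 155 153 119  98
 100  64  37  40  37  38  35  37  47  56  64  70  74  79  84  86  84  83
  84  82  80]
[ 74  75  75  73  95 169 187 187 186 175 141 128 126 128 127 126 129 127
 127 127 127 128 127 127 128 128 128 127  86  59  58  59  57  79  86  86
  87  87  83  87  86  76  72  74  72  72  61  45  40  43  40  40  38  43
  34  40  40  39  37  45  54  65  70  75  80  85  87  86  85  84]
[0.58973104 0.13432693 0.032     ] [0.60862486 0.13597914 0.052     ] 0.017996554788601876
```

The visual gap gives about 12 mm of pin travel, or 9.6 N. The wrist force reads about 10.6 N in the last sample, so both sit well inside 6 to 14 N.

```bash
python3 -c "
from h import *
from workcell import hand_in
press(); print(hand_in())"
```

```text
14.225 pos [0.5572 0.1057 0.0312] yaw 77.08 eye [0.5445 0.0495 0.0122] f fix -10.6 1.0 5.9 t [0.83 2.04 0.46] grip 63.815136551856995
the job is handed in; nothing more can be done
None
```

I handed the job in at 14.2 s with the heat sink hung on the post, flat on the plate, and still gripped while pressing the stop at about 10 N (wrist force about 10.6 N, camera-measured pin travel about 9.6 N); the hand-in returned no verdict.

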